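Show the marking of a welding filter plate over the light pad

ROBOT

A 7-joint arm with a two-finger parallel gripper is mounted at the origin on a cart in front of the work surface, level with it; the furniture and walls round the work are solid. World frame = base frame: x ahead of the robot, y to its left, z up, the work surface at z = 0. Lengths are in m, angles in rad, forces in N, time in s.
With the tool pointing down it reaches from about 0.425 to 0.975 m from the base axis. Payload 16.7 kg.
Tool frame: the origin (TCP) lies between the finger pads; the fingertips stand 17 mm ahead of it and the grasp point (between the pads) lies 2 mm behind it; z points along the fingers, y is the line along which they close (so a half turn about z gives the same grasp; the last joint's range is limited). The gripper opens to 85 mm and grips with 20 to 120 N. Pads are 22 mm wide; open, the fingers measure 114 mm over their backs; the gripper's body (76 mm by 85 mm) begins 54 mm behind the grasp point. The pads swing forward as they close: fully open they stand 13 mm farther back than shut.
Start: joints at [-1.399, 0.426, 0.074, 1.606, -0.034, 1.111, -0.067], TCP at [0.213, 0.641, 0.248] pointing down, gripper open.
Joint ranges: [-2.85, 2.85], [-0.5, 2.14], [-1.23, 1.37], [0.21, 2.46], [-1.02, 4.16], [0.16, 2.05], [-2.73, 2.73]. Speed limits (rad/s): [1.89, 1.89, 2.39, 2.39, 3.01, 3.01, 3.01].

INTERFACE

Orientations are given as a rotation vector (axis times angle).
In Python, from rig import env gives the robot as it stands. The module is installed in compiled form; this text tells all that it offers.
- The arm moves only by the tool send_rows, never from a script. Its argument "commands" is a list of rows, each an object with "grip": the closure, from -1 (fully open) to 1 (shut); "offset": the shift along the tool's x, y, z in cm, a list of three; "dr": the turn, a rotation vector about the tool's x, y, z in rad, a list of three. A call has exactly 5 rows; each row is the pose to reach, as a shift and turn from the pose commanded when the call began, along the tool's axes at that moment; what a row does not reach only later rows make up. A row lasts 1/10 s, in which the tool goes at most 50 mm and 8.59 degrees, less where a joint would pass 70% of its speed; a pose out of reach is approached as far as the arm can. A call with a gripper value outside its range is refused whole. The fingers move at their own pace and stop on an object; the grip force is fixed at half the most. Time passes only in rows, so rows that repeat a pose let the fingers close, or fill a call up. It gives the time, the measured TCP pose, the force, the opening and the grip force at its end, in the units of the state.
- env.get_state(): the state, without advancing time (a new reading comes with each control period).
- env.snapshot(name): name is "scene" or "top" or "wrist"; returns the picture (420x560x3 uint8, red, green, blue); there is no depth.
- env.camera_params(name): a dict with "fx", "fy", "cx", "cy" (pixels), "rvec" (rotation vector, rad) and "tvec" (3), from world to camera coordinates, as OpenCV has them. Camera axes: x right, y down, z forward; pixel columns grow to the right and rows downward; lengths in m; the calibration is good to about 2 mm. A picture is of the moment at which its call begins: read the wrist's pose just before it. camera_params takes no time and is no camera call; for the wrist camera it gives the pose at the moment of the call.
- env.close_job(): hands the job in; it is judged then, once.
Trained networks look in the newest picture that a camera, given by its name, has taken for a name from the list of things; names that differ only in an ending like _2 or _b are one class to them, and where a whole thing is asked for, a point or a joint stands for the part that bears it (a point fixed in the world has none). Each returns a list of dicts, best first, with "score" (0 to 1); they miss things now and then, are a little off and sometimes report something else, mostly with a low value. They report only what shows in the picture. A call takes as long as a camera call. They do not tell look-alikes from the thing itself.
- env.look_for(thing, camera): "rect" ([left, top, right, bottom] in pixels, round what is visible of it).
- env.tip_of(thing, camera): "uv" ([column, row] in pixels: a listed point, or the origin of a listed thing).
The state is a dict: "time_s": time; "joint_pos": joint angles; "joint_velocities": joint speeds; "joint_torque": joint torques, N m; "tool_pos": TCP position; "orientation": TCP orientation; "force": force on the tool from outside, world axes, zero at the start; "ft_torque": the same for the moment, N m; "opening": finger opening in m; "grasp_force": force on a finger pad.
Only numpy, scipy, OpenCV 4.12 (cv2) and the standard library are available. Lean on these libraries where they do the work, as an engineer would, in place of code of your own. Each camera call takes 0.05 s, during which the arm holds its last target. There are 200 camera calls.

TASK

The filter plate standing in the wooden stand has a frosted end with one small notched corner, and a yellow label on one face of that end. First set the wood offcut that crowds the plate down on the bench, the same way up and off the stand and pad; then draw the plate out by its clear (dark) end and hold it with the label centred about 10 cm above the light pad, long edges level and the label face turned upward, about halfway to lying flat or more. Finish while still holding it there, gripping only the clear end, and leave the other things on the bench where they are.

Things in the scene. Friction and masses are not known exactly. Their poses are not given: they have to be found in the camera images.
- plate: welding filter plate 108x51x8 mm, 0.1 kg, on one long edge in the stand. Origin: middle of that lower edge, 8 mm above bench. x: along it to the frosted end; y: out of the label face; z: to the upper edge. Dark green clear part x -54 to 20 mm, whitish frosted part 20 to 54. A 10 mm square notch in corner x 54, z 51 mm: seen from the label side, upper left, at the frosted end
- label (a point): centre of the yellow label (22 x 30 mm with black bars) on the plate's frosted end, at x = 34, y = 4, z = 22 mm in the plate's frame; same axes as the plate
- stand: pale wooden stand, fixed, 150 (x) x 110 (y) x 25 mm high, origin centre of underside, any yaw. A slot 112 mm long, 10 mm wide, 17 mm deep runs along x in the middle of its top; the plate stands in it, axes along the stand's, its upper edge 34 mm above the stand's top
- offcut: pine offcut, 33 (x) x 58 (y) x 38 mm high, 0.06 kg, origin centre of underside. At first it stands on the stand beside the plate's label face at the clear end, length roughly along the plate, 5 to 13 mm from it: grip it by its 58 mm length
- light_pad: flat square light pad, aluminium with a white lit top, fixed to the bench, 120 x 120 x 18 mm high, origin at the centre of its underside
- pad_top (a point): centre of the light pad's white top, 18 mm above the bench
- by_tape_measure: yellow tape measure 35x70x66 mm, bystander, leave alone; origin at the centre of its underside
- by_pencil: red pencil 13x148x8 mm, bystander, leave alone; origin at the centre of its underside
- by_scraper: scraper with red handle 68x210x18 mm, bystander, leave alone; origin at the centre of its underside
There are look-alikes about, which are no part of the job. Several things look just like the light_pad: the one meant starts farthest from the robot's base.

How it is judged:
By the outcome, as a careful person would: the job done as asked, in the order asked, and still so for the second after the job is handed in, while the arm keeps its last pose, push and grip.
It also fails if it takes over 51 s, if anything falls off the work surface, if the arm or the gripper's body presses on something with over 40 N, if the wrist force passes 120 N, or if a joint passes its speed limit or range.

## Working session

There is one attempt and no reset: what is moved stays moved. The work goes in short steps, Python scripts to look and compute and a tool call to move; the robot and the scene stay as the last step left them, time stands still between calls to the robot, and variables do not carry over. Pictures are saved under pics/ and viewed, at most 10 in all, crops included, and the job is handed in when it is done.

Besides the shell and the picture viewer there is one more tool, called after "Call:" by a JSON object that holds its "name" and its "arguments", one argument or row to a line. send_rows: Moves the arm, as the interface text tells. Its arguments: {"type":"object","properties":{"commands":{"type":"array"}},"required":["commands"]}

```bash
mkdir -p pics; ls
cat > h.py <<'E'
import numpy as np, cv2
from scipy.spatial.transform import Rotation as R
from rig import env
def ray(cam,uv):
    p=env.camera_params(cam); Rm=R.from_rotvec(np.ravel(p['rvec'])).as_matrix(); t=np.ravel(p['tvec'])
    d=Rm.T@np.array([(uv[0]-p['cx'])/p['fx'],(uv[1]-p['cy'])/p['fy'],1]); return -Rm.T@t,d/np.linalg.norm(d)
def on_z(cam,uv,z):
    o,d=ray(cam,uv); return (o+d*(z-o[2])/d[2]).round(4)
def proj(cam,P):
    p=env.camera_params(cam); Rm=R.from_rotvec(np.ravel(p['rvec'])).as_matrix(); q=np.atleast_2d(P)@Rm.T+np.ravel(p['tvec'])
    return np.c_[q[:,0]/q[:,2]*p['fx']+p['cx'],q[:,1]/q[:,2]*p['fy']+p['cy']]
def save(cam,name):
    im=env.snapshot(cam); cv2.imwrite(f'pics/{name}.png',im[:,:,::-1]); return im
E
python3 - <<'E'
from h import *
s=env.get_state(); print({k:np.round(v,3) for k,v in s.items()})
for c in ['scene','top']:
    save(c,c+'0')
    for t in ['plate','label','stand','offcut','light_pad','pad_top','by_tape_measure','by_pencil','by_scraper']:
        print(c,t,[(np.round(r['score'],2),np.round(r['uv'],1).tolist(), on_z(c,r['uv'],{'label':.03,'plate':.008,'pad_top':.018,'offcut':.025}.get(t,0)).tolist()) for r in env.tip_of(t,c)[:4]])
E
cd pics; python3 -c "
import cv2,numpy as np
a=cv2.imread('scene0.png');b=cv2.imread('top0.png');cv2.imwrite('b0.png',b)"
```

```text
pics
{'time_s': np.float64(0.0), 'joint_pos': array([-1.399,  0.427,  0.074,  1.607, -0.034,  1.111, -0.067]), 'joint_velocities': array([ 0.   , -0.   ,  0.001,  0.001,  0.001, -0.001, -0.001]), 'joint_torque': array([ 0.0000e+00, -9.4984e+01,  3.7610e+00, -4.6352e+01,  1.9000e-02,
        1.0000e-02,  0.0000e+00]), 'tool_pos': array([0.213, 0.64 , 0.248]), 'orientation': array([-5.020e-01, -3.101e+00,  2.000e-03]), 'force': array([ 0.377, -0.86 ,  0.275]), 'ft_torque': array([ 0.026, -0.014, -0.   ]), 'grasp_force': np.float64(0.0), 'opening': np.float64(0.085)}
scene plate [(np.float64(0.81), [265.7, 177.3], [0.5684, 0.1922, 0.008])]
scene label [(np.float64(0.8), [279.7, 172.5], [0.6025, 0.1664, 0.03]), (np.float64(0.72), [267.5, 178.6], [0.5579, 0.1565, 0.03]), (np.float64(0.25), [325.1, 247.4], [0.5574, -0.1646, 0.03])]
scene stand [(np.float64(0.64), [268.5, 176.9], [0.5812, 0.1999, 0.0])]
scene offcut [(np.float64(0.71), [257.5, 165.5], [0.5634, 0.2369, 0.025]), (np.float64(0.38), [328.8, 254.3], [0.5557, -0.1849, 0.025])]
scene light_pad [(np.float64(0.84), [292.0, 325.9], [
[... 659 characters left out ...]
81, 0.0]), (np.float64(0.58), [217.6, 171.6], [0.6158, 0.1922, 0.0])]
top offcut [(np.float64(0.63), [198.3, 190.1], [0.5532, 0.243, 0.025])]
top light_pad [(np.float64(0.75), [333.6, 189.7], [0.571, -0.1648, 0.0]), (np.float64(0.69), [381.9, 252.7], [0.3843, -0.3127, 0.0])]
top pad_top [(np.float64(0.75), [333.8, 191.4], [0.5632, -0.1629, 0.018]), (np.float64(0.56), [379.7, 252.9], [0.3837, -0.3013, 0.018])]
top by_tape_measure [(np.float64(0.85), [288.8, 146.3], [0.7025, -0.024, 0.0])]
top by_pencil [(np.float64(0.63), [216.2, 184.5], [0.5757, 0.1945, 0.0]), (np.float64(0.59), [409.8, 213.2], [0.5061, -0.398, 0.0])]
top by_scraper [(np.float64(0.72), [135.4, 191.4], [0.5466, 0.4388, 0.0])]
```

View pics/scene0.png

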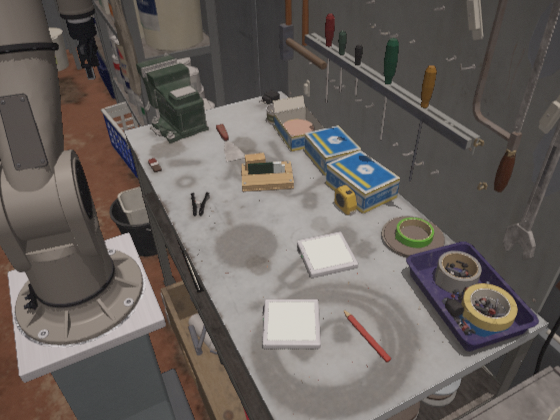

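View pics/top0.png

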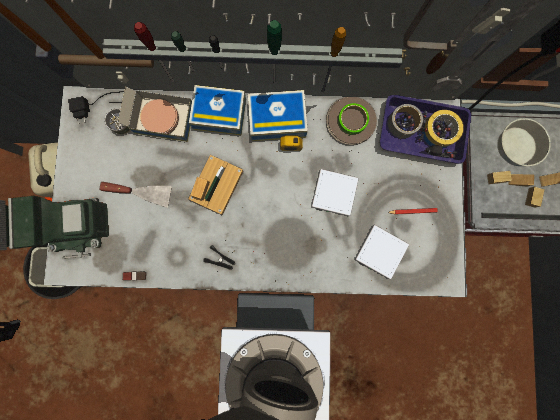

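The scene picture shows the stand at about (267,175) and pads at (328,252) and (291,323). In the top picture the stand is at (216,184) and pads at (334,192) and (382,252). The farther pad is the one at about (0.566, -0.165). I'll zoom in on the stand next.

```bash
cd pics; python3 -c "
import cv2,numpy as np
a=cv2.imread('scene0.png')[140:205,225:310];b=cv2.imread('top0.png')[148:220,180:255]
f=lambda i:cv2.resize(i,(400,400*i.shape[0]//i.shape[1]),interpolation=cv2.INTER_CUBIC)
a,b=f(a),f(b);h=max(a.shape[0],b.shape[0])
o=np.zeros((h,800,3),np.uint8);o[:a.shape[0],:400]=a;o[:b.shape[0],400:]=b;cv2.imwrite('z0.png',o)"
```

```text
(no output)
```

View pics/z0.png

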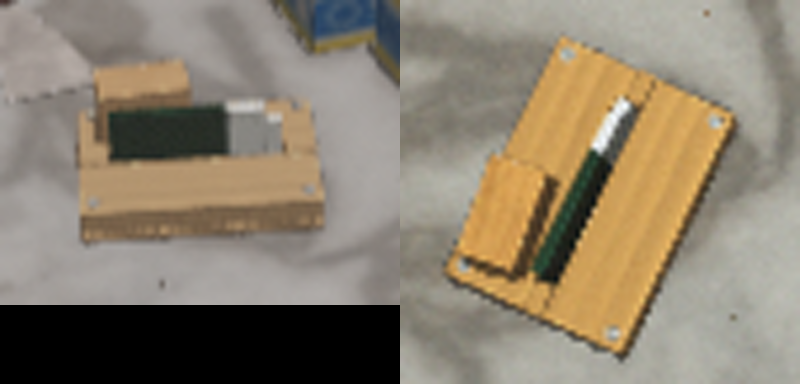

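The zoom shows the plate's frosted end pointing away from the robot and to the right, roughly along azimuth -26°. The offcut is on the left, label side, near the clear end, at about (200,189) in the top picture. I'll measure it, then move above it.

```bash
cat >> h.py <<'E'
def goal(pos,ydir,tilt=0.):
    "tool down with its y along azimuth ydir (deg); tilt (deg): turn about tool x by -tilt"
    s=env.get_state(); R0=R.from_rotvec(s['orientation']); a=np.radians(ydir)
    y=np.array([np.cos(a),np.sin(a),0]); z=np.array([0,0,-1.]); Rg=R.from_matrix(np.c_[np.cross(y,z),y,z])*R.from_euler('x',-tilt,degrees=True)
    print('t',round(s['time_s'],2),'at',np.round(s['tool_pos'],4),'offset',R0.inv().apply(np.array(pos)-s['tool_pos']).round(4)*100,'dr',(R0.inv()*Rg).as_rotvec().round(3),'F',np.round(s['force'],1),'open',round(s['opening'],4))
E
python3 - <<'E'
from h import *
c=[on_z('top',u,.025)[:2] for u in [(210.4,155.1),(242.8,170.1),(222.2,214.9),(188.8,198.6)]]
print(c,np.mean(c,0),[np.degrees(np.arctan2(*(d[::-1]))) for d in (c[0]-c[3],c[1]-c[2])])
print(on_z('top',(199.7,188.9),.063))
goal([.53,.235,.24],-26.4)
E
```

```text
[array([0.6609, 0.2125]), array([0.6181, 0.1129]), array([0.4813, 0.1683]), array([0.5268, 0.2698])] [0.571775 0.190875] [np.float64(-23.13668261822302), np.float64(-22.046508205611516)]
[0.5516 0.2314 0.063 ]
t 1.0 at [0.2129 0.6405 0.2483] offset [-42.88 -28.48   0.83] dr [-0.    -0.     1.711] F [ 0.6  0.5 -0.4] open 0.0856
```

Call:
{"name": "send_rows", "arguments": {
  "commands": [
    {"grip": -1,"offset": [-43,-28.5,0],"dr": [0,0,1.65]},
    {"grip": -1,"offset": [-43,-28.5,0],"dr": [0,0,1.65]},
    {"grip": -1,"offset": [-43,-28.5,0],"dr": [0,0,1.65]},
    {"grip": -1,"offset": [-43,-28.5,0],"dr": [0,0,1.65]},
    {"grip": -1,"offset": [-43,-28.5,0],"dr": [0,0,1.65]}
  ]
}}

```text
time_s: 1.5
tool_pos: [0.368, 0.442, 0.2485]
orientation: [-1.611, -2.697, -0.001]
force: [-0.2, 0.8, 0.5]
opening: 0.0855
grasp_force: 0.0
```

```bash
python3 -c "
from h import *
goal([.53,.235,.24],-22.6)"
```

```text
t 1.5 at [0.368  0.442  0.2485] offset [-25.91   4.45   0.85] dr [ 0.    -0.001  0.888] F [-0.2  0.8  0.5] open 0.0855
```

Call:
{"name": "send_rows", "arguments": {
  "commands": [
    {"grip": -1,"offset": [-25.9,4.5,0.8],"dr": [0,0,0.888]},
    {"grip": -1,"offset": [-25.9,4.5,0.8],"dr": [0,0,0.888]},
    {"grip": -1,"offset": [-25.9,4.5,0.8],"dr": [0,0,0.888]},
    {"grip": -1,"offset": [-25.9,4.5,0.8],"dr": [0,0,0.888]},
    {"grip": -1,"offset": [-25.9,4.5,0.8],"dr": [0,0,0.888]}
  ]
}}

```text
time_s: 2.0
tool_pos: [0.5236, 0.2465, 0.241]
orientation: [-2.487, -1.92, -0.001]
force: [1.2, 0.8, 0.6]
opening: 0.0856
grasp_force: 0.0
```

```bash
python3 -c "
from h import *
goal([.53,.235,.24],-22.6)
c='wrist'
im=save(c,'w1')
p=env.camera_params(c);print(p)
for t,z in [('plate',.008),('label',.03),('stand',0),('offcut',.025)]:
  print(t,[(np.round(r['score'],2),np.round(r['uv'],1).tolist(), on_z(c,r['uv'],z).tolist()) for r in env.tip_of(t,c)[:3]])
"
```

```text
t 2.0 at [0.5236 0.2465 0.241 ] offset [-0.95  0.91  0.1 ] dr [ 0.    -0.001  0.138] F [1.2 0.8 0.6] open 0.0856
{'fx': 334.62158387037636, 'fy': 334.62158387037636, 'cx': 282.1117463590709, 'cy': 206.98579183869936, 'rvec': array([-2.81036503,  0.3883397 ,  0.05517645]), 'tvec': array([-0.44372674,  0.31969233,  0.48504984])}
plate [(np.float64(0.85), [334.7, 209.0], [0.5734, 0.1898, 0.008])]
label []
stand [(np.float64(0.72), [334.7, 207.7], [0.5714, 0.195, 0.0])]
offcut [(np.float64(0.8), [315.7, 180.7], [0.5555, 0.2392, 0.025])]
```

View pics/w1.png

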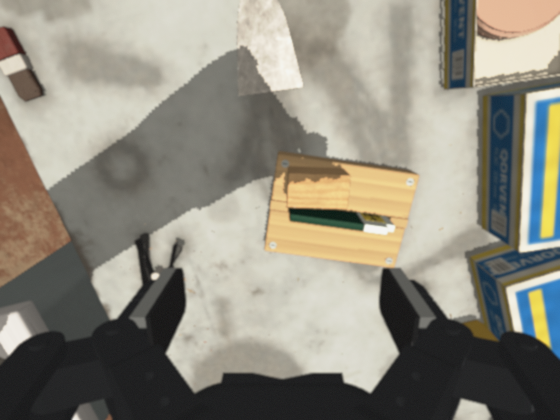

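The wrist view shows the stand at (342,210) with the offcut at about (318,188), against the plate's clear end. I'll zoom for corners.

```bash
cd pics; python3 -c "
import cv2
a=cv2.imread('w1.png')[145:275,255:430];cv2.imwrite('z1.png',cv2.resize(a,None,fx=4.5,fy=4.5,interpolation=cv2.INTER_CUBIC))"
```

```text
(no output)
```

View pics/z1.png

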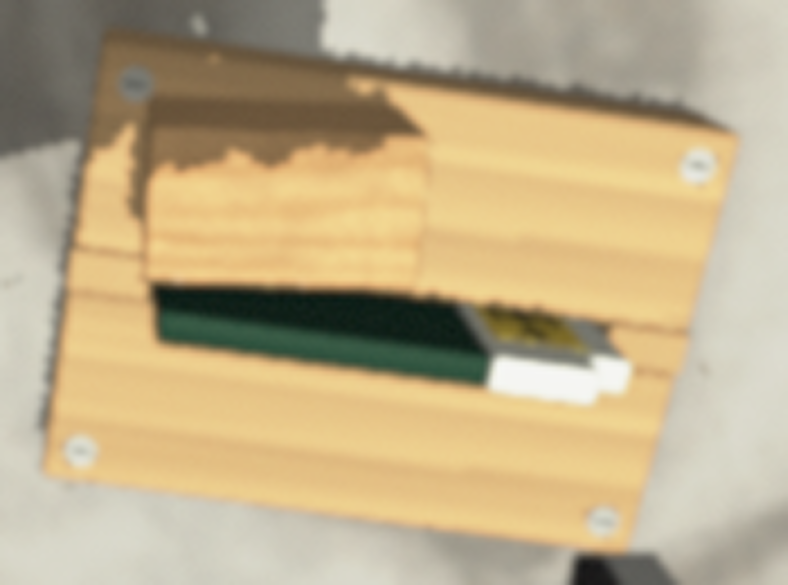

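The zoom shows these outlines. Offcut top corners are (148,130), (425,135), (415,292) and (148,282). The plate's upper edge runs (158,325)→(595,385). Stand top corners are (107,35), (740,133), (630,550) and (45,475).

```bash
python3 -c "
from h import *
g=lambda l,z:np.array([on_z('wrist',(u/4.5+255,v/4.5+145),z)[:2] for u,v in l])
az=lambda d:np.degrees(np.arctan2(d[1],d[0])).round(1)
s=g([(107,35),(740,133),(630,550),(45,475)],.025);print('stand',s,s.mean(0),az(s[1]-s[0]),az(s[2]-s[3]),np.linalg.norm(s[1]-s[0]))
o=g([(148,130),(425,135),(415,292),(148,282)],.063);print('off',o,o.mean(0),az(o[1]-o[0]),az(o[2]-o[3]),np.linalg.norm(o[1]-o[0]),np.linalg.norm(o[1]-o[2]))
p=g([(158,325),(490,370)],.059);print('plate',p,az(p[1]-p[0]),np.linalg.norm(p[1]-p[0]))
print(ray('wrist',(280,210)))
goal([*o.mean(0),.1],az(o[1]-o[0]+o[2]-o[3]))
"
```

```text
stand [[0.5253 0.2769]
 [0.6614 0.2189]
 [0.6208 0.1187]
 [0.4832 0.1752]] [0.572675 0.197425] -23.1 -22.3 0.14794326615294118
off [[0.5304 0.2613]
 [0.5852 0.2462]
 [0.5768 0.2133]
 [0.5224 0.2295]] [0.5537   0.237575] -15.4 -16.6 0.056842325779299416 0.03395541193977776
plate [[0.5219 0.2182]
 [0.5897 0.1902]] -22.4 0.0733542091498504
(array([0.54100731, 0.32431346, 0.36694617]), array([-0.08271974, -0.29794524, -0.95099216]))
t 2.25 at [0.5225 0.2484 0.2406] offset [-0.28  3.3  14.06] dr [-0.   -0.    0.03] F [-0.6  0.6  0.3] open 0.0857
```

Call:
{"name": "send_rows", "arguments": {
  "commands": [
    {"grip": -1,"offset": [-0.3,3.3,3],"dr": [0,0,0.03]},
    {"grip": -1,"offset": [-0.3,3.3,7],"dr": [0,0,0.03]},
    {"grip": -1,"offset": [-0.3,3.3,11],"dr": [0,0,0.03]},
    {"grip": -1,"offset": [-0.3,3.3,13],"dr": [0,0,0.03]},
    {"grip": -1,"offset": [-0.3,3.3,13],"dr": [0,0,0.03]}
  ]
}}

```text
time_s: 2.75
tool_pos: [0.5516, 0.2379, 0.1079]
orientation: [-2.506, -1.893, 0.008]
force: [0.3, -1.0, 0.5]
opening: 0.0855
grasp_force: 0.0
```

```bash
python3 -c "
from h import *
goal([.5537,.2376,.05],-16)"
```

```text
t 2.75 at [0.5516 0.2379 0.1079] offset [0.05 0.24 5.79] dr [-0.004  0.003  0.002] F [ 0.3 -1.   0.5] open 0.0855
```

Call:
{"name": "send_rows", "arguments": {
  "commands": [
    {"grip": -1,"offset": [0,0.1,2],"dr": [0,0,0]},
    {"grip": -1,"offset": [0,0.1,4],"dr": [0,0,0]},
    {"grip": -1,"offset": [0,0.1,6],"dr": [0,0,0]},
    {"grip": -1,"offset": [0,0.1,6],"dr": [0,0,0]},
    {"grip": 0.4,"offset": [0,0.1,6],"dr": [0,0,0]}
  ]
}}

```text
time_s: 3.25
tool_pos: [0.5551, 0.2377, 0.052]
orientation: [-2.509, -1.891, -0.001]
force: [-0.0, -0.0, 0.5]
opening: 0.0732
grasp_force: 0.0
```

Call:
{"name": "send_rows", "arguments": {
  "commands": [
    {"grip": 0.6,"offset": [0,0,0],"dr": [0,0,0]},
    {"grip": 0.6,"offset": [0,0,0],"dr": [0,0,0]},
    {"grip": 0.6,"offset": [0,0,0],"dr": [0,0,0]},
    {"grip": 0.6,"offset": [0,0,0],"dr": [0,0,0]},
    {"grip": 0.6,"offset": [0,0,0],"dr": [0,0,0]}
  ]
}}

```text
time_s: 3.75
tool_pos: [0.5555, 0.2376, 0.0526]
orientation: [-2.509, -1.89, -0.004]
force: [-1.1, -0.6, 9.3]
opening: 0.057
grasp_force: 63.4
```

```bash
python3 -c "
from h import *
goal([.44,.32,.12],-16)"
```

```text
t 3.75 at [0.5555 0.2376 0.0526] offset [  4.75 -13.37  -6.75] dr [ 0.001 -0.002 -0.   ] F [-1.1 -0.6  9.3] open 0.057
```

Call:
{"name": "send_rows", "arguments": {
  "commands": [
    {"grip": 0.6,"offset": [0,0,-2],"dr": [0,0,0]},
    {"grip": 0.6,"offset": [0,0,-5],"dr": [0,0,0]},
    {"grip": 0.6,"offset": [1.5,-4,-6.5],"dr": [0,0,0]},
    {"grip": 0.6,"offset": [3,-8.5,-6.5],"dr": [0,0,0]},
    {"grip": 0.6,"offset": [4.7,-13.4,-6.5],"dr": [0,0,0]}
  ]
}}

```text
time_s: 4.25
tool_pos: [0.44, 0.3189, 0.1174]
orientation: [-2.51, -1.888, -0.004]
force: [0.7, 1.0, -1.3]
opening: 0.0568
grasp_force: 64.3
```

Call:
{"name": "send_rows", "arguments": {
  "commands": [
    {"grip": 0.6,"offset": [0,0,0],"dr": [0,0,0]},
    {"grip": 0.6,"offset": [0,0,2.5],"dr": [0,0,0]},
    {"grip": 0.6,"offset": [0,0,5],"dr": [0,0,0]},
    {"grip": 0.6,"offset": [0,0,7],"dr": [0,0,0]},
    {"grip": 0.6,"offset": [0,0,7],"dr": [0,0,0]}
  ]
}}

```text
time_s: 4.75
tool_pos: [0.4398, 0.3175, 0.0447]
orientation: [2.509, 1.89, -0.004]
force: [0.2, -0.2, -0.1]
opening: 0.0571
grasp_force: 64.3
```

```bash
python3 -c "
from h import *
goal([.44,.32,.0276],-16)"
```

```text
t 4.75 at [0.4398 0.3175 0.0447] offset [ 0.25 -0.05  1.71] dr [-0.001  0.002 -0.   ] F [ 0.2 -0.2 -0.1] open 0.0571
```

Call:
{"name": "send_rows", "arguments": {
  "commands": [
    {"grip": 0.6,"offset": [0,0,0.6],"dr": [0,0,0]},
    {"grip": 0.6,"offset": [0,0,1.1],"dr": [0,0,0]},
    {"grip": 0.6,"offset": [0,0,1.4],"dr": [0,0,0]},
    {"grip": 0.6,"offset": [0,0,1.6],"dr": [0,0,0]},
    {"grip": 0.6,"offset": [0,0,1.6],"dr": [0,0,0]}
  ]
}}

```text
time_s: 5.25
tool_pos: [0.4405, 0.318, 0.0298]
orientation: [-2.51, -1.89, -0.0]
force: [0.7, 0.4, -0.5]
opening: 0.0569
grasp_force: 64.3
```

Call:
{"name": "send_rows", "arguments": {
  "commands": [
    {"grip": 0.6,"offset": [0,0,0.1],"dr": [0,0,0]},
    {"grip": 0.6,"offset": [0,0,0.2],"dr": [0,0,0]},
    {"grip": 0.6,"offset": [0,0,0.3],"dr": [0,0,0]},
    {"grip": 0.6,"offset": [0,0,0.3],"dr": [0,0,0]},
    {"grip": 0.6,"offset": [0,0,0.3],"dr": [0,0,0]}
  ]
}}

```text
time_s: 5.75
tool_pos: [0.4406, 0.318, 0.0275]
orientation: [-2.509, -1.889, -0.0]
force: [-6.4, -3.1, 21.0]
opening: 0.0568
grasp_force: 66.9
```

Contact with the bench, so I'll release and rise.

Call:
{"name": "send_rows", "arguments": {
  "commands": [
    {"grip": 0.6,"offset": [0,0,-0.1],"dr": [0,0,0]},
    {"grip": -1,"offset": [0,0,-0.1],"dr": [0,0,0]},
    {"grip": -1,"offset": [0,0,-0.1],"dr": [0,0,0]},
    {"grip": -1,"offset": [0,0,-0.1],"dr": [0,0,0]},
    {"grip": -1,"offset": [0,0,-0.1],"dr": [0,0,0]}
  ]
}}

```text
time_s: 6.25
tool_pos: [0.4405, 0.3179, 0.0276]
orientation: [2.51, 1.89, -0.0]
force: [0.0, -0.0, -0.7]
opening: 0.0854
grasp_force: 0.0
```

Call:
{"name": "send_rows", "arguments": {
  "commands": [
    {"grip": -1,"offset": [0,0,-2],"dr": [0,0,0]},
    {"grip": -1,"offset": [0,0,-5],"dr": [0,0,0]},
    {"grip": -1,"offset": [0,0,-9],"dr": [0,0,0]},
    {"grip": -1,"offset": [0,0,-13],"dr": [0,0,0]},
    {"grip": -1,"offset": [0,0,-16],"dr": [0,0,0]}
  ]
}}

```text
time_s: 6.75
tool_pos: [0.4408, 0.3179, 0.1899]
orientation: [-2.51, -1.889, -0.002]
force: [0.4, 0.4, -0.7]
opening: 0.0854
grasp_force: 0.0
```

```bash
python3 -c "
from h import *
save('wrist','w2')
print([(r['score'],on_z('wrist',r['uv'],0)) for r in env.tip_of('offcut','wrist')],[(r['score'],on_z('wrist',r['uv'],.008)) for r in env.tip_of('plate','wrist')])
c=np.array([.5716,.1976]);a=np.radians(-22.5);g=c-.036*np.array([np.cos(a),np.sin(a)]);print(g)
goal([*g,.15],67.5)"
```

```text
[(0.77, array([0.4436, 0.3194, 0.    ]))] [(0.73, array([0.5706, 0.1942, 0.008 ]))]
[0.53834034 0.2113766 ]
t 6.9 at [0.4411 0.3187 0.1894] offset [-7.65 12.3   3.92] dr [ 0.003 -0.002 -1.458] F [ 0.4  0.1 -0. ] open 0.0853
```

View pics/w2.png

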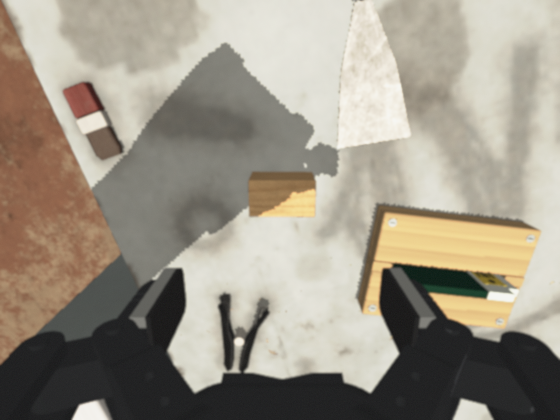

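The offcut stands upright on the bench at (283,194), clear of the stand. The plate is untouched at (450,282). Next I'll move above the clear end.

Call:
{"name": "send_rows", "arguments": {
  "commands": [
    {"grip": -1,"offset": [-7.6,12.3,3],"dr": [0,0,-1.458]},
    {"grip": -1,"offset": [-7.6,12.3,3],"dr": [0,0,-1.458]},
    {"grip": -1,"offset": [-7.6,12.3,3],"dr": [0,0,-1.458]},
    {"grip": -1,"offset": [-7.6,12.3,3],"dr": [0,0,-1.458]},
    {"grip": -1,"offset": [-7.6,12.3,3],"dr": [0,0,-1.458]}
  ]
}}

```text
time_s: 7.4
tool_pos: [0.5387, 0.2074, 0.1556]
orientation: [1.72, 2.629, -0.005]
force: [-0.1, -0.0, 0.3]
opening: 0.0852
grasp_force: 0.0
```

```bash
python3 -c "
from h import *
goal([.5383,.2114,.15],67.5)"
```

```text
t 7.4 at [0.5387 0.2074 0.1556] offset [0.38 0.13 0.56] dr [-0.003  0.001 -0.766] F [-0.1 -0.   0.3] open 0.0852
```

Call:
{"name": "send_rows", "arguments": {
  "commands": [
    {"grip": -1,"offset": [0.2,0,0.5],"dr": [0,0,-0.766]},
    {"grip": -1,"offset": [0.2,0,0.5],"dr": [0,0,-0.766]},
    {"grip": -1,"offset": [0.2,0,0.5],"dr": [0,0,-0.766]},
    {"grip": -1,"offset": [0.2,0,0.5],"dr": [0,0,-0.766]},
    {"grip": -1,"offset": [0.2,0,0.5],"dr": [0,0,-0.766]}
  ]
}}

```text
time_s: 7.9
tool_pos: [0.5362, 0.2125, 0.1512]
orientation: [-0.631, -3.076, 0.002]
force: [0.9, -0.4, -0.4]
opening: 0.0853
grasp_force: 0.0
```

```bash
python3 -c "
from h import *
save('wrist','w3')
goal([.5383,.2114,.05],67.5)
a=np.radians(-22.5);x=np.array([np.cos(a),np.sin(a),0]);y=np.array([-x[1],x[0],0])
P=np.array([.5716,.1976,.059]);pts=[P+u*x+v*y for u in(-.054,.02,.054) for v in(-.004,.004)]
im=cv2.imread('pics/w3.png')
im=cv2.resize(im,None,fx=4,fy=4,interpolation=cv2.INTER_CUBIC)
q=proj('wrist',np.array(pts));print(q)
for u in q: cv2.circle(im,tuple(int(round(4*k+1.5)) for k in u),3,(0,0,255),1)
m=q.mean(0)*4;x0=int(max(0,min(m[0]-400,im.shape[1]-800)));y0=int(max(0,min(m[1]-300,im.shape[0]-600)))
cv2.imwrite('pics/z3.png',im[y0:y0+600,x0:x0+800]);print(x0,y0)
"
```

```text
t 7.95 at [0.5363 0.2124 0.1513] offset [-0.23  0.   10.13] dr [-0.002 -0.001 -0.002] F [ 0.4 -0.6  0.7] open 0.0852
[[274.55105077 197.68799528]
 [286.32902714 197.66860389]
 [275.41369225 293.18087957]
 [286.14288522 293.16699556]
 [275.76055676 331.57816588]
 [286.06803874 331.56628801]]
722 796
```

View pics/z3.png

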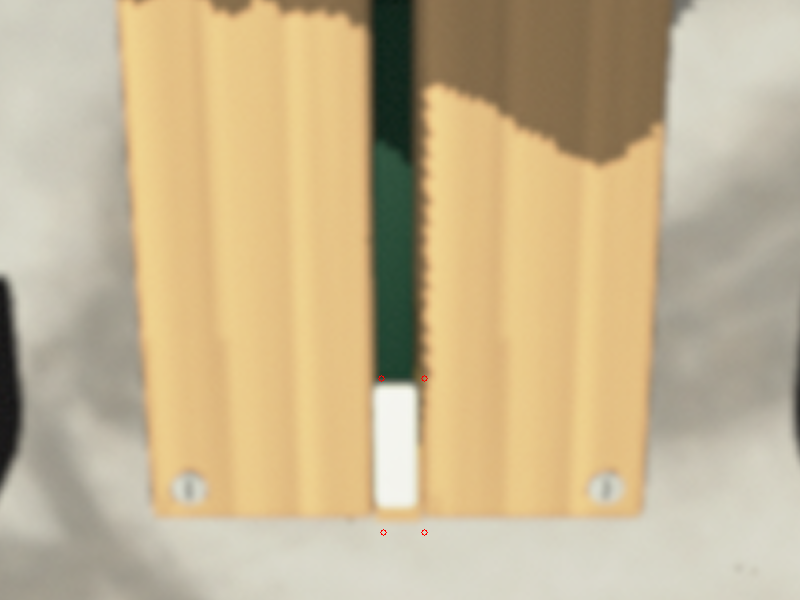

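The zoom shows the plate's frosted end at (395,445), about 1.3 mm to the left of my prediction. I'll shift slightly, descend and close.

Call:
{"name": "send_rows", "arguments": {
  "commands": [
    {"grip": -1,"offset": [-0.2,-0.1,3],"dr": [0,0,0]},
    {"grip": -1,"offset": [-0.2,-0.1,6],"dr": [0,0,0]},
    {"grip": -1,"offset": [-0.2,-0.1,8],"dr": [0,0,0]},
    {"grip": -1,"offset": [-0.2,-0.1,10],"dr": [0,0,0]},
    {"grip": -1,"offset": [-0.2,-0.1,10],"dr": [0,0,0]}
  ]
}}

```text
time_s: 8.45
tool_pos: [0.5364, 0.2101, 0.0495]
orientation: [-0.644, -3.071, 0.006]
force: [0.4, 0.6, 0.7]
opening: 0.085
grasp_force: 0.0
```

Call:
{"name": "send_rows", "arguments": {
  "commands": [
    {"grip": 0,"offset": [0,0,0],"dr": [0,0,0]},
    {"grip": 0.5,"offset": [0,0,0],"dr": [0,0,0]},
    {"grip": 1,"offset": [0,0,0],"dr": [0,0,0]},
    {"grip": 1,"offset": [0,0,0],"dr": [0,0,0]},
    {"grip": 1,"offset": [0,0,0],"dr": [0,0,0]}
  ]
}}

```text
time_s: 8.95
tool_pos: [0.5386, 0.2112, 0.0532]
orientation: [0.641, 3.075, 0.001]
force: [-0.0, -0.5, -0.9]
opening: 0.0125
grasp_force: 0.0
```

Call:
{"name": "send_rows", "arguments": {
  "commands": [
    {"grip": 1,"offset": [0,0,0],"dr": [0,0,0]},
    {"grip": 1,"offset": [0,0,0],"dr": [0,0,0]},
    {"grip": 1,"offset": [0,0,0],"dr": [0,0,0]},
    {"grip": 1,"offset": [0,0,0],"dr": [0,0,0]},
    {"grip": 1,"offset": [0,0,0],"dr": [0,0,0]}
  ]
}}

```text
time_s: 9.45
tool_pos: [0.5382, 0.2103, 0.0531]
orientation: [-0.641, -3.075, 0.001]
force: [-3.9, -4.5, 8.7]
opening: 0.0066
grasp_force: 58.9
```

Call:
{"name": "send_rows", "arguments": {
  "commands": [
    {"grip": 1,"offset": [0,0,-1],"dr": [0,0,0]},
    {"grip": 1,"offset": [0,0,-2],"dr": [0,0,0]},
    {"grip": 1,"offset": [0,0,-4],"dr": [0,0,0]},
    {"grip": 1,"offset": [0,0,-8],"dr": [0,0,0]},
    {"grip": 1,"offset": [0,0,-12],"dr": [0,0,0]}
  ]
}}

```text
time_s: 9.95
tool_pos: [0.5381, 0.211, 0.1745]
orientation: [-0.64, -3.075, 0.001]
force: [1.5, 1.0, -1.3]
opening: 0.0071
grasp_force: 58.6
```

```bash
cat >> h.py <<'E'
X,Z=-.036,.045  # grasp: TCP in plate frame (x, z)
def final(padxy,ydir,tilt,h):
    "TCP position that puts the label over padxy at height h"
    a=np.radians(ydir); y=np.array([np.cos(a),np.sin(a),0]); x=np.cross(y,[0,0,1.])
    t=np.radians(tilt); Rp=np.c_[x,y,[0,0,1.]]@R.from_euler('x',t).as_matrix()
    return np.array([*padxy,h])-Rp@np.array([.034-X,.004,.022-Z])
E
python3 -c "
from h import *
print(env.get_state()['joint_pos'].round(3))
for t in (0,30,60): print(t,final([.565,-.165],-16,t,.118))
goal(final([.565,-.165],-16,0,.22),-16)"
```

```text
[-0.678  0.353  0.239  1.909 -0.105  0.892  0.772]
0 [ 0.58044957 -0.09660913  0.141     ]
30 [ 0.5699102  -0.09358702  0.13591858]
60 [ 0.56322512 -0.0916701   0.1260359 ]
t 9.95 at [0.5381 0.211  0.1745] offset [-16.16 -26.51  -6.84] dr [-0.     0.     1.439] F [ 1.5  1.  -1.3] open 0.0071
```

Call:
{"name": "send_rows", "arguments": {
  "commands": [
    {"grip": 1,"offset": [-16,-26.5,-5],"dr": [0,0,1.439]},
    {"grip": 1,"offset": [-16,-26.5,-5],"dr": [0,0,1.439]},
    {"grip": 1,"offset": [-16,-26.5,-5],"dr": [0,0,1.439]},
    {"grip": 1,"offset": [-16,-26.5,-5],"dr": [0,0,1.439]},
    {"grip": 1,"offset": [-16,-26.5,-5],"dr": [0,0,1.439]}
  ]
}}

```text
time_s: 10.45
tool_pos: [0.5711, -0.0353, 0.2142]
orientation: [1.73, 2.621, 0.003]
force: [0.7, 1.8, -1.8]
opening: 0.0067
grasp_force: 58.7
```

```bash
python3 -c "
from h import *
print(env.get_state()['joint_pos'].round(3))
goal(final([.565,-.165],-16,0,.22),-16)"
```

```text
[-0.45   0.316  0.491  1.899 -0.18   0.967  0.527]
t 10.45 at [ 0.5711 -0.0353  0.2142] offset [-6.   -1.55 -2.89] dr [ 0.002 -0.001  0.684] F [ 0.7  1.8 -1.8] open 0.0067
```

Call:
{"name": "send_rows", "arguments": {
  "commands": [
    {"grip": 1,"offset": [-6,-1.5,-2.5],"dr": [0,0,0.684]},
    {"grip": 1,"offset": [-6,-1.5,-2.5],"dr": [0,0,0.684]},
    {"grip": 1,"offset": [-6,-1.5,-2.5],"dr": [0,0,0.684]},
    {"grip": 1,"offset": [-6,-1.5,-2.5],"dr": [0,0,0.684]},
    {"grip": 1,"offset": [-6,-1.5,-2.5],"dr": [0,0,0.684]}
  ]
}}

```text
time_s: 10.95
tool_pos: [0.5812, -0.0946, 0.2385]
orientation: [2.51, 1.889, 0.002]
force: [1.0, 0.4, -1.4]
opening: 0.0065
grasp_force: 58.7
```

```bash
python3 -c "
from h import *
print(env.get_state()['joint_pos'].round(3))
goal(final([.565,-.165],-16,60,.17),-16,60)
p=[]
for c in ['top','scene']:
  env.snapshot(c); print(c,[(r['score'].__round__(2),on_z(c,r['uv'],.018)) for r in env.tip_of('pad_top',c)])
"
```

```text
[-0.471  0.345  0.661  1.844 -0.245  1.034  0.007]
t 10.95 at [ 0.5812 -0.0946  0.2385] offset [-0.22 -1.82  6.05] dr [-1.046e+00 -0.000e+00 -1.000e-03] F [ 1.   0.4 -1.4] open 0.0065
top [(0.65, array([ 0.3903, -0.3058,  0.018 ]))]
scene [(0.82, array([ 0.5641, -0.1591,  0.018 ])), (0.57, array([ 0.3899, -0.3054,  0.018 ]))]
```

Call:
{"name": "send_rows", "arguments": {
  "commands": [
    {"grip": 1,"offset": [0,-0.3,0.8],"dr": [-0.15,0,0]},
    {"grip": 1,"offset": [0,-0.6,1.6],"dr": [-0.3,0,0]},
    {"grip": 1,"offset": [0,-0.9,2.4],"dr": [-0.45,0,0]},
    {"grip": 1,"offset": [0,-1.2,3.2],"dr": [-0.6,0,0]},
    {"grip": 1,"offset": [-0.1,-1.4,4],"dr": [-0.75,0,0]}
  ]
}}

```text
time_s: 11.65
tool_pos: [0.566, -0.1007, 0.2036]
orientation: [2.108, 1.585, 0.422]
force: [-0.6, 0.0, -1.4]
opening: 0.0071
grasp_force: 58.9
```

```bash
python3 -c "
from h import *
print(env.get_state()['joint_pos'].round(3))
im=cv2.imread('pics/top0.png')
m=(im[165:220,305:365].min(2)>200).astype(np.uint8)
n,l,st,ce=cv2.connectedComponentsWithStats(m);k=1+st[1:,4].argmax()
pts=np.argwhere(l==k)[:,::-1]+[305,165]; r=cv2.minAreaRect(pts.astype(np.float32)); print(r,on_z('top',r[0],.018),on_z('top',ce[k]+[305,165],.018))
im=cv2.imread('pics/scene0.png');m=(im[225:285,290:365].min(2)>200).astype(np.uint8)
n,l,st,ce=cv2.connectedComponentsWithStats(m);k=1+st[1:,4].argmax();c=ce[k]+[290,225];print(c,on_z('scene',c,.018))
goal(final([.565,-.165],-16,60,.15),-16,60)
"
```

```text
[-0.814  0.13   0.832  2.31   0.419  0.227 -0.678]
((335.1639404296875, 191.8032684326172), (38.5931282043457, 37.906009674072266), 13.240518569946289) [ 0.5621 -0.167   0.018 ] [ 0.5621 -0.1667  0.018 ]
[326.50732601 251.32326007] [ 0.56   -0.1677  0.018 ]
t 11.65 at [ 0.566  -0.1007  0.2036] offset [ 0.93 -2.87  3.54] dr [-0.482  0.032  0.016] F [-0.6  0.  -1.4] open 0.0071
```

```bash
python3 -c "
from h import *
for y in (-60,-85):
  f=final([.5625,-.1665],y,30,.2);print(f);goal(f,y,30)
"
```

```text
[ 0.61563973 -0.11854071  0.21791858]
t 11.65 at [ 0.566  -0.1007  0.2036] offset [-0.33  5.21  1.62] dr [ 0.053 -0.365  0.663] F [-0.6  0.  -1.4] open 0.0071
[ 0.63092942 -0.14549194  0.21791858]
t 11.65 at [ 0.566  -0.1007  0.2036] offset [-2.48  7.06  2.88] dr [ 0.057 -0.593  1.035] F [-0.6  0.  -1.4] open 0.0071
```

Call:
{"name": "send_rows", "arguments": {
  "commands": [
    {"grip": 1,"offset": [-0.5,1.5,0.5],"dr": [0.01,-0.1,0.17]},
    {"grip": 1,"offset": [-1,3,1],"dr": [0.02,-0.2,0.35]},
    {"grip": 1,"offset": [-1.5,4.5,1.7],"dr": [0.03,-0.3,0.52]},
    {"grip": 1,"offset": [-2,6,2.3],"dr": [0.04,-0.4,0.7]},
    {"grip": 1,"offset": [-2.5,7,2.9],"dr": [0.057,-0.593,1.035]}
  ]
}}

```text
time_s: 12.15
tool_pos: [0.6329, -0.1495, 0.219]
orientation: [2.522, 0.673, 0.176]
force: [-0.4, -0.6, -0.2]
opening: 0.007
grasp_force: 58.9
```

```bash
python3 -c "
from h import *
print(env.get_state()['joint_pos'].round(3))
y=-85
f=final([.5625,-.1665],y,60,.17);print(f);goal(f,y,60)
"
```

```text
[-0.845  0.463  0.954  1.995  0.171  0.593 -1.176]
[ 0.6303233  -0.13856392  0.1780359 ]
t 12.15 at [ 0.6329 -0.1495  0.219 ] offset [ 0.36 -3.03  2.95] dr [-0.495 -0.306  0.312] F [-0.4 -0.6 -0.2] open 0.007
```

Call:
{"name": "send_rows", "arguments": {
  "commands": [
    {"grip": 1,"offset": [0.1,-0.7,0.7],"dr": [-0.11,-0.07,0.07]},
    {"grip": 1,"offset": [0.2,-1.4,1.3],"dr": [-0.22,-0.14,0.14]},
    {"grip": 1,"offset": [0.3,-2.1,2],"dr": [-0.33,-0.2,0.21]},
    {"grip": 1,"offset": [0.3,-2.7,2.6],"dr": [-0.44,-0.27,0.28]},
    {"grip": 1,"offset": [0.4,-3,3],"dr": [-0.495,-0.306,0.312]}
  ]
}}

```text
time_s: 12.65
tool_pos: [0.6305, -0.1375, 0.1758]
orientation: [2.088, 0.096, 0.053]
force: [-0.1, -0.3, -1.4]
opening: 0.0067
grasp_force: 59.1
```

```bash
python3 -c "
from h import *
print(env.get_state()['joint_pos'].round(3))
y=-85
f=final([.5625,-.1665],y,60,.118);print(f);goal(f,y,60)
"
```

```text
[-1.085  1.081  1.173  1.923  0.144  0.729 -1.765]
[ 0.6303233  -0.13856392  0.1260359 ]
t 12.65 at [ 0.6305 -0.1375  0.1758] offset [-0.01 -4.27  2.56] dr [ 0.005 -0.002  0.004] F [-0.1 -0.3 -1.4] open 0.0067
```

Call:
{"name": "send_rows", "arguments": {
  "commands": [
    {"grip": 1,"offset": [0,-0.9,0.5],"dr": [0,0,0]},
    {"grip": 1,"offset": [0,-1.8,1.0],"dr": [0,0,0]},
    {"grip": 1,"offset": [0,-2.7,1.6],"dr": [0,0,0]},
    {"grip": 1,"offset": [0,-3.5,2.1],"dr": [0,0,0]},
    {"grip": 1,"offset": [0,-3.5,2.1],"dr": [0,0,0]}
  ]
}}

```text
time_s: 13.15
tool_pos: [0.6294, -0.1406, 0.1359]
orientation: [2.095, 0.093, 0.054]
force: [0.0, 0.3, -1.5]
opening: 0.0067
grasp_force: 59.0
```

```bash
python3 -c "
from h import *
print(env.get_state()['joint_pos'].round(3))
goal(final([.5625,-.1665],-85,60,.118),-85,60)
ims=[]
for c in ['top','scene','wrist']:
  ims.append(save(c,c+'5')); print(c,[(round(r['score'],2),np.round(r['uv'],1),on_z(c,r['uv'],.127)) for r in env.tip_of('label',c)])
a=cv2.resize(cv2.imread('pics/scene5.png')[180:360,230:470],(400,300),interpolation=cv2.INTER_CUBIC);t=cv2.resize(cv2.imread('pics/top5.png')[130:250,260:420],(400,300),interpolation=cv2.INTER_CUBIC)
w=cv2.resize(cv2.imread('pics/wrist5.png'),(400,300));s=cv2.resize(cv2.imread('pics/scene5.png'),(400,300))
cv2.imwrite('pics/z5.png',np.vstack([np.hstack([a,t]),np.hstack([w,s])]))
"
```

```text
[-1.061  1.128  1.129  1.931  0.119  0.685 -1.799]
t 13.15 at [ 0.6294 -0.1406  0.1359] offset [ 0.11 -0.95  0.33] dr [-0.002 -0.001  0.001] F [ 0.   0.3 -1.5] open 0.0067
top [(0.69, array([341.1, 187.3]), array([ 0.5592, -0.1666,  0.127 ]))]
scene [(0.95, array([331.6, 219.3]), array([ 0.5636, -0.1761,  0.127 ]))]
wrist []
```

View pics/z5.png

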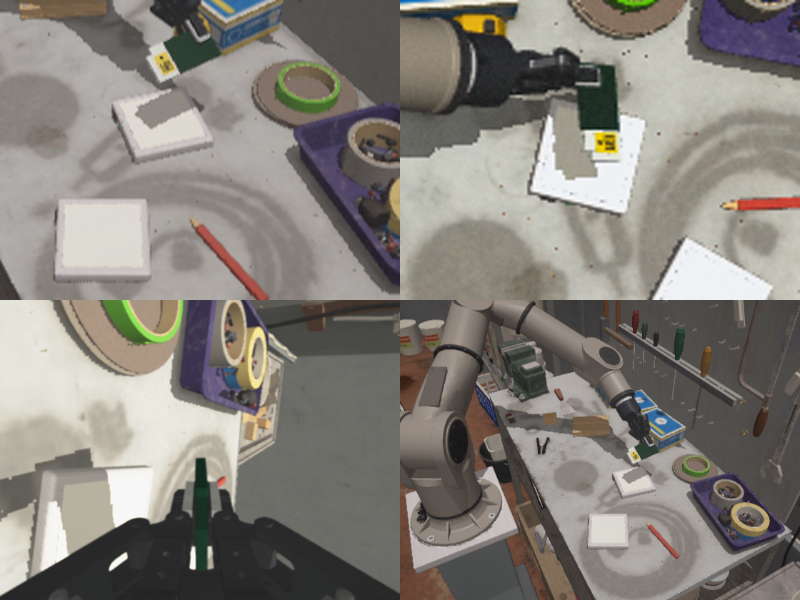

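The composite shows the plate gripped by its dark end, with the label facing up over the farther pad. Label pixels are (341,187) in the top picture and (332,219) in the scene picture. I'll triangulate and fine-tune.

```bash
python3 -c "
from h import *
def tri(a,b):
  A=0;B=0
  for c,u in (('top',a),('scene',b)):
    o,d=ray(c,u);M=np.eye(3)-np.outer(d,d);A=A+M;B=B+M@o
  return np.linalg.solve(A,B).round(4)
L=tri((341.1,187.3),(331.6,219.3));print('net',L)
res=[]
for c,z in (('top',(260,130,400,250)),('scene',(300,190,380,250))):
  im=cv2.imread(f'pics/{c}5.png');x0,y0,x1,y1=z;s=im[y0:y1,x0:x1].astype(int)
  r=(s[:,:,2]>130)&(s[:,:,0]<s[:,:,2]*.62)&(s[:,:,1]>s[:,:,2]*.65)
  n,l,st,ce=cv2.connectedComponentsWithStats(r.astype(np.uint8))
  for k in range(1,n):
    if st[k,4]>5: print(c,st[k]+[x0,y0,0,0,0],(ce[k]+[x0,y0]).round(1))
s=env.get_state();T=np.array(s['tool_pos'])
print('expected',T+np.array([.5625,-.1665,.118])-final([.5625,-.1665],-85,60,.118))
"
```

```text
net [ 0.5637 -0.1693  0.1207]
top [282 136  21   9 103] [292.4 139.1]
top [338 183   9   8  59] [341.8 186.5]
top [389 210   6   4  15] [392.1 211.7]
scene [350 190   6   9  18] [353.1 193.9]
scene [374 204   6   3   8] [376.6 205.1]
scene [365 207   8   4  12] [368.5 208.9]
scene [323 211  12  14  92] [328.3 217.6]
expected [ 0.56230909 -0.16802615  0.12901986]
```

```bash
python3 -c "
from h import *
def tri(a,b):
  A=0;B=0
  for c,u in (('top',a),('scene',b)):
    o,d=ray(c,u);M=np.eye(3)-np.outer(d,d);A=A+M;B=B+M@o
  return np.linalg.solve(A,B).round(4)
print(tri((342,187),(328.6,217.8)))
print(proj('top',[.5623,-.168,.129]),proj('scene',[.5623,-.168,.129]))
"
```

```text
[ 0.5599 -0.169   0.1277]
[[341.73289589 186.07343187]] [[329.31453836 216.79217769]]
```

Call:
{"name": "send_rows", "arguments": {
  "commands": [
    {"grip": 1,"offset": [0,-0.4,0.1],"dr": [0,0,0]},
    {"grip": 1,"offset": [0,-0.9,0.3],"dr": [0,0,0]},
    {"grip": 1,"offset": [0,-0.9,0.3],"dr": [0,0,0]},
    {"grip": 1,"offset": [0,-0.9,0.3],"dr": [0,0,0]},
    {"grip": 1,"offset": [0,-0.9,0.3],"dr": [0,0,0]}
  ]
}}

```text
time_s: 13.95
tool_pos: [0.6298, -0.1384, 0.1274]
orientation: [2.092, 0.093, 0.054]
force: [0.2, -0.4, -0.9]
opening: 0.0068
grasp_force: 59.0
```

```bash
python3 -c "
from h import *
goal(final([.5625,-.1665],-85,60,.118),-85,60)
s=env.get_state();print(s['joint_velocities'].round(3),s['grasp_force'])
for c in ['top','scene']:
  save(c,c+'6'); print(c,[(round(r['score'],2),np.round(r['uv'],1)) for r in env.tip_of('label',c)],[(round(r['score'],2),on_z(c,r['uv'],0)) for r in env.tip_of('offcut',c)[:2]])
"
```

```text
t 13.95 at [ 0.6298 -0.1384  0.1274] offset [ 0.05 -0.1   0.09] dr [ 0.    -0.002  0.001] F [ 0.2 -0.4 -0.9] open 0.0068
[ 0.    -0.004  0.002 -0.001 -0.002 -0.     0.   ] 59.04984176158905
top [(0.94, array([341. , 188.5]))] [(0.73, array([0.4377, 0.3231, 0.    ])), (0.29, array([0.5528, 0.4378, 0.    ]))]
scene [(0.97, array([327. , 221.4]))] [(0.69, array([0.439 , 0.3085, 0.    ]))]
```

In position, still, and gripped, so I'm handing it in.

```bash
python3 -c "
from rig import env
print(env.close_job())"
```

```text
the job is handed in; nothing more can be done
None
```

The job is handed in. The offcut stands upright on the bench at about (0.44, 0.32) m. The plate is held by its clear end, label about 10 cm above the centre of the farther pad, long edges level and the label face about 60° toward flat. The clock read about 14 s of the 51 s allowed.

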